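Fish the spatula out from under the draining rack

TASK

A spatula has been left lying in the blue tray with its blade under the steel draining rack. Tip its wooden handle up and draw it slantwise, handle first, out through the gap beside the rack, and finish still holding it steady in the gripper with every part of it at least 5 cm higher than the rack, ready for me to take. Do not shift the rack or the tumbler and cup draining on it, and leave the bowl and the little jar beside the tray where they stand.

Things in the scene. Friction and masses are not known exactly. Their poses are not given: they have to be found in the camera images.
- tray: blue plastic tray, open-topped, fixed (does not move). 310 mm (its x) by 460 mm (its y) by 75 mm tall outside, walls and floor 5 mm thick (floor's upper face 5 mm above the counter), rim 12 mm wider all round. Origin: centre of its underside on the counter. Its +y end is covered by the rack, its -y end (towards the robot's right) is open.
- rack: draining rack lying loose across the tray's two long rims, 0.75 kg: ten 8 mm steel tubes along its x, 25 mm apart, joined by black end strips. 340 mm in x, 241 mm in y, 9 mm thick, underside 75 mm and top 84 mm above the counter. Origin: centre of its underside. The opening between it and the tray's -y end wall is 170 to 195 mm long and as wide as the tray.
- rack_edge (a point): middle of the rack's edge that borders the opening (120.5 mm from the rack's origin along its -y, half-way up its thickness); axes as the rack's, the edge runs along x.
- spatula_center (a point): centre of the 330 mm long spatula, half-way up (7 mm above its underside); 0.11 kg. It lies flat on the tray's floor, roughly along the tray's y. Its x runs from handle to blade, z up. Wooden handle 22 mm wide (y), 14 mm thick, from 165 mm behind the centre to 35 mm ahead. Red blade, rigid, 58 mm wide, 9 mm thick, from 60 to 165 mm ahead. Balances 20 mm ahead of the centre.
- handle_end (a point): free end of the spatula's handle (165 mm behind its centre), on its centre line; at the start it lies in the opening, about 15 to 50 mm from the tray's -y end wall.
- blade_tip (a point): far end of the spatula's blade (165 mm ahead of its centre), on its centre line; at the start it lies under the rack.
- spatula: the same spatula as a whole; its origin is 7 mm below spatula_center while it lies flat, axes the same.
- tumbler: glass tumbler standing upside down on the rack, 72 mm across at the mouth (below), 60 mm at the bottom (above), 110 mm tall. Origin: centre of its mouth, on the rack.
- cup: white ceramic cup without handle standing upside down on the rack, 82 mm across at the mouth, 80 mm tall. Origin: centre of its mouth, on the rack.
- bowl: white ceramic bowl standing on the counter to the right of the tray, 130 mm across, 55 mm tall. Origin: centre of its underside.
- salt_jar: small amber glass jar with a steel cap standing on the counter to the right of the tray, 52 mm across, 75 mm tall. Origin: centre of its underside.
Mind the look-alikes: they are no part of the job. Leave any green or red look-alike of the tumbler alone.

How it is judged:
By the outcome, as a careful person would: the job done as asked, in the order asked, and still so for the second after the job is handed in, while the arm keeps its last pose, push and grip.
It also fails if it takes over 38 s, if anything falls off the work surface, if the arm or the gripper's body presses on something with over 40 N, if the wrist force passes 120 N, or if a joint passes its speed limit or range.

ROBOT

A 7-joint arm with a two-finger parallel gripper is mounted at the origin on the work surface. World frame = base frame: x ahead of the robot, y to its left, z up, the work surface at z = 0. Lengths are in m, angles in rad, forces in N, time in s.
With the tool pointing down it reaches from about 0.425 to 0.875 m from the base axis. Payload 4.7 kg.
Tool frame: the origin (TCP) lies on the centre line of the jaws, within the pads' length; the fingertips stand 14 mm ahead of it and the grasp point (between the pads) lies 5 mm behind it; z points along the fingers, x is the direction in which the jaws open and shut, and the axes are right-handed (so a half turn about z gives the same grasp; the last joint's range is limited). The gripper opens to 87 mm and grips with 3 to 60 N. Pads are 19 mm wide; open, the fingers measure 117 mm over their backs; the gripper's body (75 mm by 190 mm) begins 51 mm behind the grasp point.
Start: joints at [-1.227, 0.321, -0.07, 1.45, 0.023, 1.371, -0.057], TCP at [0.211, 0.615, 0.237] pointing down, gripper open.
Joint ranges: [-2.86, 2.86], [-0.3, 2.09], [-1.38, 1.24], [0.06, 2.45], [-1.56, 4.7], [0.09, 2.05], [-2.69, 2.69]. Speed limits (rad/s): [2.57, 2.57, 3.14, 3.14, 3.14, 3.14, 3.14].

INTERFACE

Orientations are given as a rotation vector (axis times angle).
In Python, from bench import ctrl gives the robot as it stands.
- The arm moves only by the tool drive_tool, never from a script. Its argument "rows" is a list that holds one entry, the list of rows, each a list of 5 numbers: the shift along the tool's x, y, z scaled (see below), then the turn about the tool's z scaled (see below), then the closure in counts, from 0 (fully open) to 255 (shut). In form: [[[dx, dy, dz, spin, jaw], ...]]. A call has 1 to 20 rows; each row is the pose to reach, as a shift and turn from the pose commanded when the call began, along the tool's axes at that moment, turning the shorter way round; what a row does not reach only later rows make up. The controller multiplies each number of a shift by 300 mm and each number of a turn by pi rad. A row lasts 1/8 s, in which the tool goes at most 62.5 mm and 10.7 degrees, less where a joint would pass 70% of its speed; a pose out of reach is approached as far as the arm can. A call with a number of a shift or a turn outside -1 to 1 is refused whole. A call with a gripper value outside its range is refused whole. The fingers move at their own pace and stop on an object; "grip_force" is the grip in N (left out, the last holds). Time passes only in rows, so rows that repeat a pose let the fingers close. It gives the time, the measured TCP pose, the force and the opening at its end, in the units of the state.
- ctrl.get_state(): the state, without advancing time (a new reading comes with each control period).
- ctrl.get_image(name): name is "scene" or "top"; returns a dict with "img" (480x640x3 uint8, blue, green, red), "camera_matrix" (3x3 intrinsics, pixels), "R" (3x3) and "t" (3): a world point X has camera coordinates R X + t. Camera axes: x right, y down, z forward; pixel columns grow to the right and rows downward; lengths in m; the calibration is good to about 2 mm. A picture is of the moment at which its call begins. There is no depth.
- ctrl.close_job(): hands the job in, once; it reports no verdict.
The state is a dict: "time": time; "joint_positions": joint angles; "qd": joint speeds; "joint_torque": joint torques, N m; "position": TCP position; "tool_rot": TCP orientation; "ft_force": force on the tool from outside, world axes, zero at the start; "torque": the same for the moment, N m; "grip_width": opening from 0.0 (shut) to 1.0 (fully open).
Only numpy, scipy, OpenCV 4.12 (cv2) and the standard library are available. Lean on these libraries where they do the work, as an engineer would, in place of code of your own. Each camera call takes 0.05 s, during which the arm holds its last target.

## Working session

There is one attempt and no reset: what is moved stays moved. The work goes in short steps, Python scripts to look and compute and a tool call to move; the robot and the scene stay as the last step left them, time stands still between calls to the robot, and variables do not carry over. Pictures are saved under pics/ and viewed, and the job is handed in when it is done.

Besides the shell and the picture viewer there is one more tool, called as name(argument=value, ...) on one line, values as JSON. drive_tool: Moves the arm, as the interface text tells. Its arguments: {"type":"object","properties":{"rows":{"type":"array"},"grip_force":{"type":"number"}},"required":["rows"]}

```bash
mkdir -p pics; ls
python3 - <<'E'
from bench import ctrl
import cv2,pickle
d={}
for n in("scene","top"):
    r=ctrl.get_image(n);cv2.imwrite(f"pics/{n}0.png",r["img"]);d[n]=r
    print(n,r["camera_matrix"],r["R"],r["t"])
pickle.dump(d,open("im0.pkl","wb"))
print(ctrl.get_state())
E
```

```text
pics
scene [[490.93071637   0.         311.41466784]
 [  0.         490.93071637 241.90517096]
 [  0.           0.           1.        ]] [[ 0.45145412  0.89229189 -0.00208943]
 [ 0.74647479 -0.37895891 -0.54696027]
 [-0.48884002  0.24536776 -0.83715596]] [-0.19045558 -0.33269917  1.43506429]
top [[478.45381128   0.         313.3858734 ]
 [  0.         478.45381128 236.73076185]
 [  0.           0.           1.        ]] [[-5.57234685e-04 -9.99883419e-01  1.52590337e-02]
 [-9.95157209e-01 -9.45408718e-04 -9.82915853e-02]
 [ 9.82945524e-02 -1.52399089e-02 -9.95040666e-01]] [-0.05720611  0.4734507   1.26863508]
{'time': 0.1, 'joint_positions': array([-1.22687303,  0.32175964, -0.07006905,  1.45153162,  0.02260348,
        1.3708217 , -0.05688977]), 'qd': array([-0.0007082 , -0.00084761,  0.00184787, -0.00127354,  0.00087568,
        0.00040592,  0.0014917 ]), 'joint_torque': array([ 9.00403779e-05, -4.92566729e+01, -4.05773772e-01, -3.13400137e+01,
       -6.41791779e-02,  3.94449814e-02,  8.26767996e-05]), 'position': array([0.2104223, 0.6145011, 0.2355745]), 'tool_rot': array([ 2.55507816e+00,  1.82601582e+00, -2.11840684e-03]), 'ft_force': array([-0.44250953,  0.26909707, -0.31812388]), 'torque': array([-0.0655001 ,  0.01464458, -0.00174088]), 'grip_width': 0.997915656914143}
```

View pics/scene0.png

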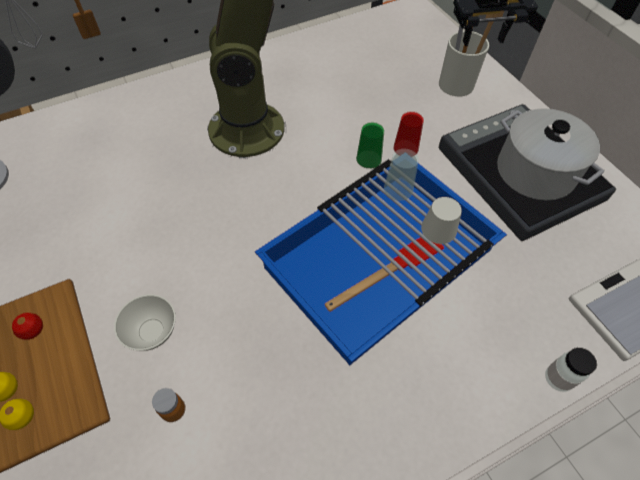

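View pics/top0.png

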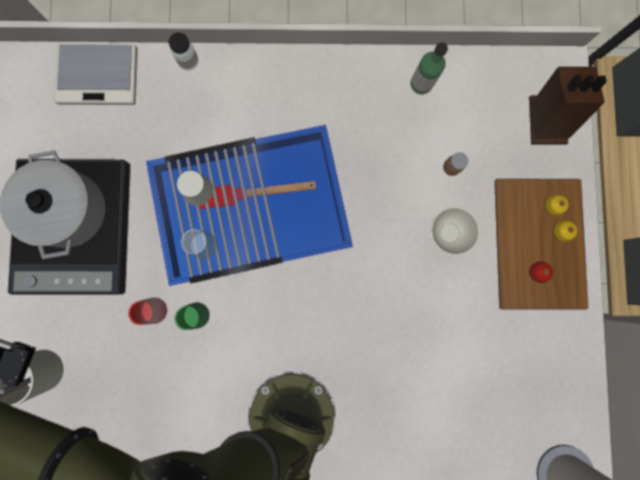

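```bash
cat > h.py <<'E'
import numpy as np,cv2
def ray(im,uv,z):
    K,R,t=im["camera_matrix"],np.array(im["R"]),np.array(im["t"])
    d=R.T@(np.linalg.inv(K)@np.array([uv[0],uv[1],1.])); c=-R.T@t
    return c+d*(z-c[2])/d[2]
def proj(im,X):
    p=im["camera_matrix"]@(np.array(im["R"])@np.array(X)+im["t"]); return p[:2]/p[2]
E
python3 - <<'E'
import pickle
from h import *
d=pickle.load(open("im0.pkl","rb"))
for n in("top","scene"):
    im=d[n]; hsv=cv2.cvtColor(im["img"],cv2.COLOR_BGR2HSV)
    H,S,V=cv2.split(hsv)
    box=np.zeros(H.shape,np.uint8)
    if n=="top": box[130:280,150:350]=1
    else: box[160:360,255:505]=1
    blue=((H>100)&(H<125)&(S>150)).astype(np.uint8)*box
    c=max(cv2.findContours(blue,0,2)[0],key=cv2.contourArea)
    ap=cv2.minAreaRect(c); print(n,"blue rect",ap)
    q=cv2.approxPolyDP(cv2.convexHull(c),8,True)[:,0]
    for p in q: print("  rim corner",p,ray(im,p,.075).round(4))
    wood=((H>5)&(H<22)&(S>70)&(V>90)).astype(np.uint8)*box
    red=(((H<4)|(H>174))&(S>150)&(V>80)).astype(np.uint8)*box
    for nm,m in(("wood",wood),("red",red)):
        ys,xs=np.nonzero(m); P=np.array([ray(im,(x,y),.017) for x,y in zip(xs,ys)])[:,:2]
        mu=P.mean(0); v=np.linalg.svd(P-mu,full_matrices=False)[2][0]; 
        if v[1]<0: v=-v
        s=(P-mu)@v
        print(nm,len(P),mu.round(4),"dir",v.round(4),"ends",(mu+v*s.min()).round(4),(mu+v*s.max()).round(4))
    cv2.imwrite(f"pics/{n}_crop.png",cv2.resize(im["img"][120:295,140:360] if n=="top" else im["img"][155:365,250:510],None,fx=3,fy=2.85 if 0 else 2.8))
E
```

```text
top blue rect ((302.7138977050781, 192.9063720703125), (123.21151733398438, 71.83267974853516), 77.6609115600586)
  rim corner [325 130] [ 0.753  -0.0873  0.075 ]
  rim corner [349 245] [ 0.4469 -0.1486  0.075 ]
  rim corner [282 260] [0.408  0.0246 0.075 ]
  rim corner [261 140] [0.7251 0.0819 0.075 ]
wood 339 [0.6082 0.016 ] dir [-0.121   0.9927] ends [ 0.6174 -0.0596] [0.5957 0.1184]
red 266 [0.5842 0.1893] dir [-0.3517  0.9361] ends [0.6015 0.1431] [0.5601 0.2533]
scene blue rect ((336.5265808105469, 279.601806640625), (149.2924041748047, 92.37879180908203), 48.8140754699707)
  rim corner [318 210] [0.4102 0.0238 0.075 ]
  rim corner [420 305] [0.7312 0.1014 0.075 ]
  rim corner [355 359] [ 0.7718 -0.0798  0.075 ]
  rim corner [256 253] [ 0.4546 -0.157   0.075 ]
wood 646 [0.6119 0.0274] dir [-0.1227  0.9924] ends [ 0.6231 -0.0635] [0.5991 0.131 ]
red 465 [0.5919 0.1965] dir [-0.0128  0.9999] ends [0.5926 0.1391] [0.591  0.2621]
```

View pics/top_crop.png

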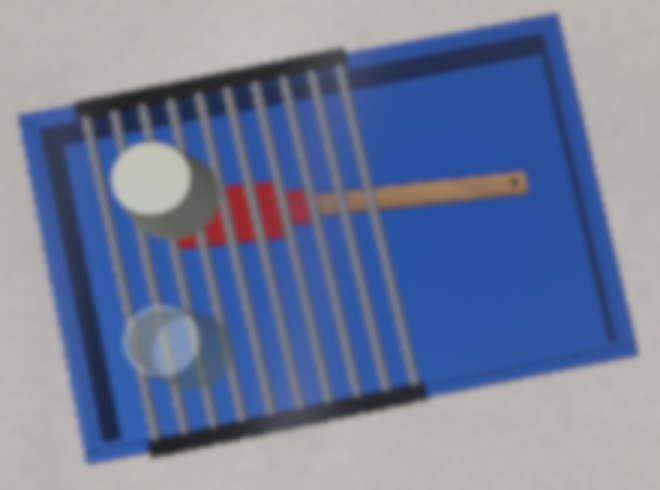

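Run:
```python
import pickle
from h import *
d=pickle.load(open("im0.pkl","rb"));T=d["top"]
f=lambda x,y,z:ray(T,(x/3+140,y/2.8+120),z)[:2]
a,b=f(558,12,.075),f(636,352,.075)
c,e=f(25,115,.075),f(88,462,.075)
for n,p in zip(("rimA","rimB","farA","farB","edgeA","edgeB"),(a,b,c,e,f(347,68,.08),f(419,385,.08))):print(n,p.round(4))
u=(a-b)/np.linalg.norm(a-b);print("xdir",u,"len",np.linalg.norm(a-b),np.linalg.norm(a-c))
he=np.array([.620,-.0615]);dr=np.array([-.122,.9925]);n=np.array([-u[1],u[0]])
for p in ((a+b)/2,(f(347,68,.08)+f(419,385,.08))/2): print("along-y offset from handle end",(p-he)@n,"x",(p-he)@u)
print("cup",f(150,178,.164),"tumbler",f(165,340,.194))
print("handle end px crop->",f(527,183,.017), ray(d["scene"],(328,307),.019))
```

```text
rimA [ 0.7686 -0.09  ]
rimB [ 0.4451 -0.1564]
farA [0.6672 0.3762]
farB [0.3441 0.312 ]
edgeA [0.7119 0.0953]
edgeB [0.4142 0.0304]
xdir [0.97957128 0.20109727] len 0.33022473938900637 0.47705187271492006
along-y offset from handle end -0.057803403095572435 x -0.025304579057742013
along-y offset from handle end 0.13328793943658523 x -0.03076058033500079
cup [0.58879113 0.2440408 ] tumbler [0.44537174 0.22166762]
handle end px crop-> [ 0.61582823 -0.06355741] [ 0.62407788 -0.06064423  0.019     ]
```

View pics/scene_crop.png

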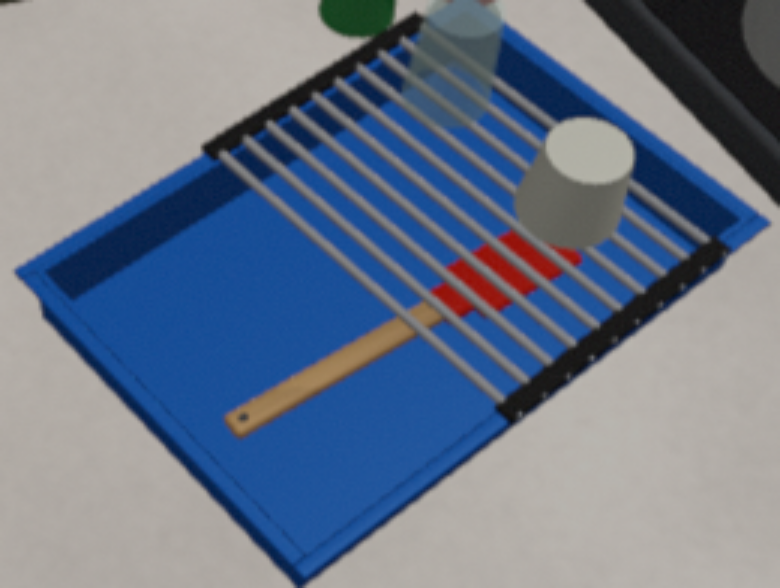

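```bash
cat >> h.py <<'E'
from scipy.spatial.transform import Rotation as Ro
def rel(st,target,xdir=None):
    R=Ro.from_rotvec(st["tool_rot"]).as_matrix()
    s=R.T@(np.array(target)-st["position"])/0.3
    print("axes x",R[:,0].round(3),"y",R[:,1].round(3),"z",R[:,2].round(3)); print("shift",s.round(4))
    if xdir is not None:
        v=R.T@np.array([*xdir,0]); a=np.arctan2(v[1],v[0])
        print("spin",a/np.pi,"or",((a/np.pi+2)%2)-1)
E
python3 - <<'E'
from bench import ctrl
from h import *
st=ctrl.get_state()
rel(st,(.6155,-.027,.14),(.9925,.122))
E
```

```text
axes x [ 0.324  0.946 -0.002] y [ 0.946 -0.324  0.   ] z [-0.    -0.002 -1.   ]
shift [-1.5853  1.97    0.3215]
spin 0.3560896514819714 or -0.6439103485180286
```

drive_tool(rows=[[[0, 0, -0.2, 0, 0], [-0.2, 0.25, -0.25, 0.05, 0], [-0.4, 0.5, -0.25, 0.1, 0], [-0.55, 0.68, -0.25, 0.14, 0], [-0.7, 0.86, -0.25, 0.18, 0], [-0.85, 1.0, -0.25, 0.21, 0], [-0.85, 1.0, -0.25, 0.21, 0], [-0.85, 1.0, -0.25, 0.21, 0], [-0.85, 1.0, -0.25, 0.21, 0]]])

```text
time: 1.23
position: [0.4122, 0.2756, 0.3115]
tool_rot: [-3.011, -0.896, 0.0]
ft_force: [-0.3, 1.1, 0.2]
grip_width: 1.004
```

Run:
```python
from bench import ctrl
from h import *
st=ctrl.get_state();print(st["time"],st["position"],st["ft_force"])
rel(st,(.6155,-.027,.14),(.9925,.122))
```

```text
1.225 [0.41222947 0.27563043 0.31153831] [-0.2823242   1.11134838  0.20310326]
axes x [0.837 0.547 0.   ] y [ 0.547 -0.837 -0.001] z [-0.  0. -1.]
shift [0.0159 1.2154 0.5712]
spin 0.14516218897172592 or -0.8548378110282742
```

drive_tool(rows=[[[0, 0.2, 0, 0.03, 0], [0, 0.4, 0, 0.06, 0], [0.01, 0.6, 0, 0.09, 0], [0.015, 0.8, 0, 0.12, 0], [0.015, 0.95, 0.1, 0.145, 0], [0.016, 1.0, 0.2, 0.145, 0], [0.016, 1.0, 0.3, 0.145, 0], [0.016, 1.0, 0.3, 0.145, 0], [0.016, 1.0, 0.3, 0.145, 0]]])

```text
time: 2.35
position: [0.5811, 0.0306, 0.2225]
tool_rot: [-3.135, -0.202, -0.002]
ft_force: [0.7, 0.7, -0.1]
grip_width: 0.999
```

Run:
```python
from bench import ctrl
from h import *
st=ctrl.get_state();print(st["time"],st["position"],st["ft_force"],st["joint_positions"])
rel(st,(.6155,-.027,.023),(.9925,.122))
```

```text
2.35 [0.581095   0.03057801 0.2224588 ] [ 0.72963963  0.67819761 -0.12309712] [-0.57287831  0.19497447  0.54385266  1.66563359 -0.10458072  1.30882868
  0.11827205]
axes x [0.992 0.128 0.001] y [ 0.128 -0.992 -0.   ] z [ 0.001  0.001 -1.   ]
shift [0.0884 0.2054 0.6649]
spin 0.0020228196612083462 or -0.9979771803387916
```

drive_tool(rows=[[[0.06, 0.14, 0.05, 0, 0], [0.088, 0.205, 0.15, 0, 0], [0.088, 0.205, 0.3, 0, 0], [0.088, 0.205, 0.4, 0, 0], [0.088, 0.205, 0.4, 0, 0]]])

```text
time: 2.98
position: [0.6137, -0.0279, 0.1006]
tool_rot: [-3.135, -0.2, 0.004]
ft_force: [0.4, 0.0, 0.4]
grip_width: 1.002
```

Run:
```python
from bench import ctrl
from h import *
T=ctrl.get_image("scene")
cv2.imwrite("pics/s1.png",cv2.resize(T["img"][155:365,250:510],None,fx=3,fy=2.8))
st=ctrl.get_state();print(st["time"],st["position"],st["ft_force"],st["joint_positions"])
rel(st,(.6155,-.027,.023),(.9925,.122))
```

```text
3.025 [ 0.61506867 -0.02821817  0.10250919] [ 0.4593059  -0.41109695  0.38962243] [-0.44936784  0.3803922   0.55536142  1.71518252 -0.22099391  1.10811286
  0.30028521]
axes x [0.992 0.127 0.001] y [ 0.127 -0.992 -0.   ] z [ 0.001  0.    -1.   ]
shift [ 0.0017 -0.0038  0.265 ]
spin 0.0015380480388253932 or -0.9984619519611746
```

View pics/s1.png

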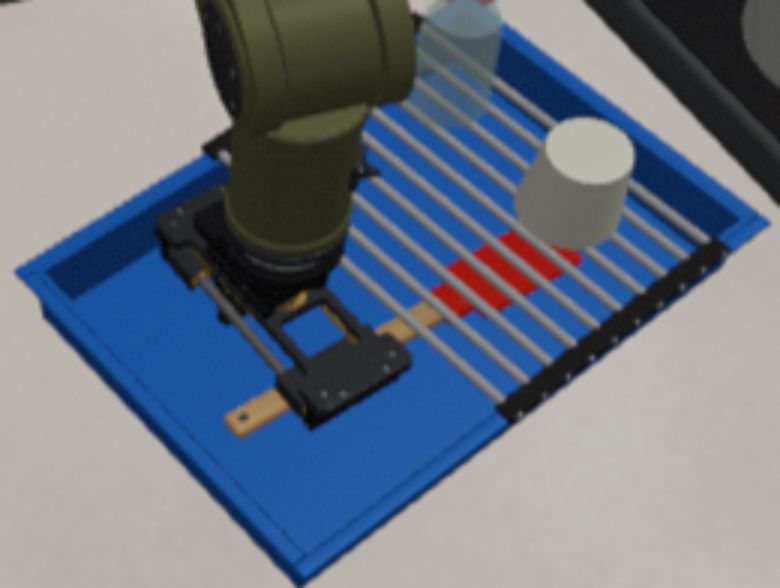

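Gripper hangs over the handle (crop 330,385), clear of the rack and walls. Descend and close with a light grip, so the handle can pivot in the pads.

drive_tool(rows=[[[0, -0.003, 0.08, 0, 0], [0, -0.003, 0.16, 0, 0], [0, -0.003, 0.22, 0, 0], [0, -0.003, 0.265, 0, 0], [0, -0.003, 0.265, 0, 60], [0, -0.003, 0.265, 0, 150], [0, -0.003, 0.265, 0, 255], [0, -0.003, 0.265, 0, 255], [0, -0.003, 0.265, 0, 255], [0, -0.003, 0.265, 0, 255], [0, -0.003, 0.265, 0, 255], [0, -0.003, 0.265, 0, 255]]], grip_force=8)

```text
time: 4.53
position: [0.6145, -0.0283, 0.0221]
tool_rot: [-3.135, -0.197, -0.001]
ft_force: [0.5, 0.2, -0.5]
grip_width: 0.257
```

drive_tool(rows=[[[0, 0, -0.03, 0, 255], [0, -0.002, -0.06, 0, 255], [0, -0.004, -0.1, 0, 255], [0, -0.005, -0.1, 0, 255]]])

```text
time: 5.03
position: [0.6152, -0.0268, 0.0537]
tool_rot: [-3.135, -0.198, -0.004]
ft_force: [0.8, 0.3, -0.2]
grip_width: 0.254
```

Run:
```python
from bench import ctrl
from h import *
T=ctrl.get_image("scene")
cv2.imwrite("pics/s2.png",cv2.resize(T["img"][155:365,250:510],None,fx=3,fy=2.8))
st=ctrl.get_state();print(st["time"],st["position"],st["ft_force"],st["grip_width"])
```

```text
5.075 [ 0.61470599 -0.02678337  0.05296112] [ 0.3872361  -0.0028708  -0.26731727] 0.2521572523406576
```

View pics/s2.png

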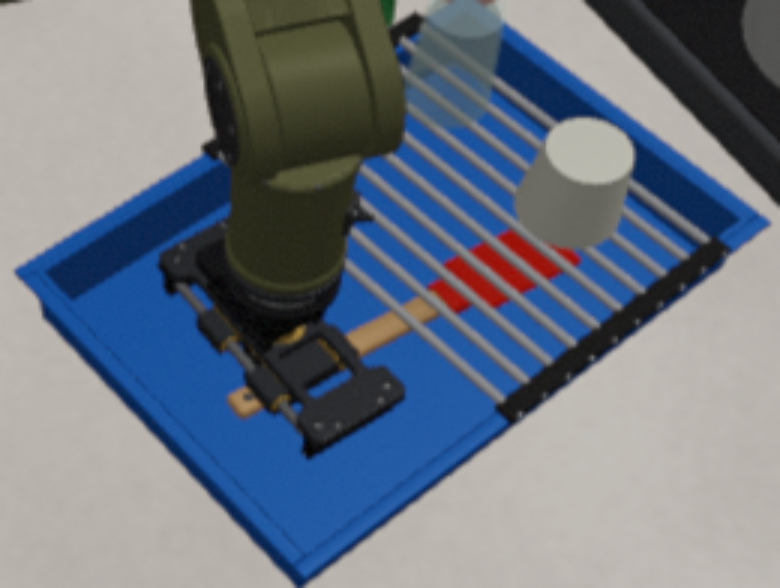

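The handle end rises (crop 240,402) while the red blade stays put, so it pivots in the pads as intended. Continuing the tip-and-draw.

drive_tool(rows=[[[0, -0.005, -0.04, 0, 255], [0, -0.012, -0.08, 0, 255], [0, -0.02, -0.12, 0, 255], [0, -0.005, -0.127, 0, 255], [0, 0.02, -0.138, 0, 255], [0, 0.045, -0.15, 0, 255], [0, 0.069, -0.161, 0, 255], [0, 0.097, -0.177, 0, 255], [0, 0.125, -0.193, 0, 255], [0, 0.154, -0.21, 0, 255], [0, 0.154, -0.21, 0, 255]]])

```text
time: 6.45
position: [0.6203, -0.0742, 0.1158]
tool_rot: [3.135, 0.195, 0.002]
ft_force: [-0.0, -0.2, -0.3]
grip_width: 0.255
```

Run:
```python
from bench import ctrl
from h import *
T=ctrl.get_image("scene")
cv2.imwrite("pics/s3.png",cv2.resize(T["img"][155:365,250:510],None,fx=3,fy=2.8))
st=ctrl.get_state();print(st["time"],st["position"],st["ft_force"],st["grip_width"])
```

```text
6.5 [ 0.62012634 -0.07330403  0.11540688] [ 0.10099306  0.3877876  -0.28196785] 0.2508675250737631
```

View pics/s3.png

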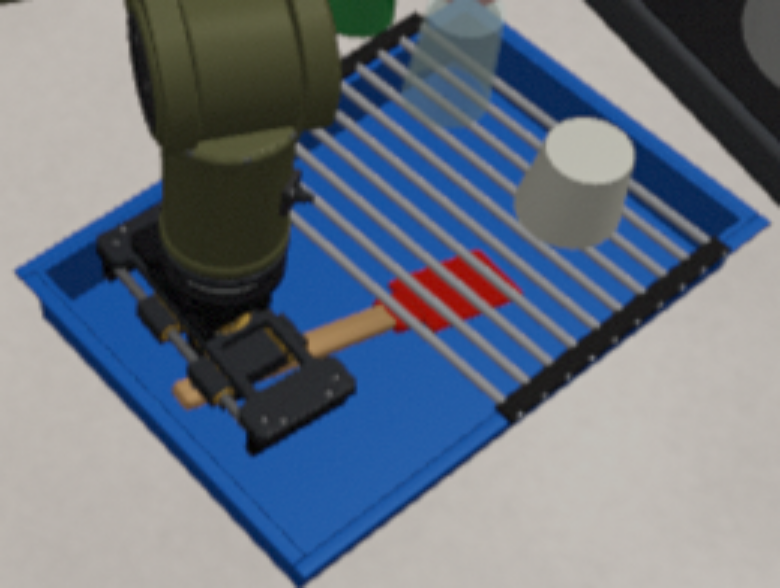

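Run:
```python
import pickle
from h import *
S=pickle.load(open("im0.pkl","rb"))["scene"]
for z in(.008,.02,.04): print(z,ray(S,(416,251.4),z))
for X in ((.587,.206,.01),): 
  p=proj(S,X);print((p[0]-250)*3,(p[1]-155)*2.8)
```

```text
0.008 [0.58501603 0.202058   0.008     ]
0.02 [0.59036717 0.19600087 0.02      ]
0.04 [0.59928574 0.18590566 0.04      ]
503.8973462403975 268.6792756342745
```

drive_tool(rows=[[[0, 0.025, -0.024, 0, 255], [0, 0.05, -0.048, 0, 255], [0, 0.073, -0.073, 0, 255], [0, 0.092, -0.103, 0, 255], [0, 0.11, -0.134, 0, 255], [0, 0.128, -0.165, 0, 255], [0, 0.143, -0.194, 0, 255], [0, 0.158, -0.223, 0, 255], [0, 0.173, -0.252, 0, 255], [0, 0.182, -0.283, 0, 255], [0, 0.19, -0.315, 0, 255], [0, 0.198, -0.346, 0, 255], [0, 0.198, -0.346, 0, 255]]])

```text
time: 8.12
position: [0.6279, -0.1322, 0.22]
tool_rot: [3.135, 0.197, 0.003]
ft_force: [0.3, -0.7, 0.6]
grip_width: 0.249
```

Run:
```python
from bench import ctrl
from h import *
T=ctrl.get_image("scene")
cv2.imwrite("pics/s4.png",cv2.resize(T["img"][155:365,250:510],None,fx=3,fy=2.8))
st=ctrl.get_state();print(st["time"],st["position"],st["ft_force"],st["grip_width"])
```

```text
8.175 [ 0.62773988 -0.13208898  0.21951303] [ 0.39954994 -1.73016016  0.27968926] 0.25329998109138024
```

View pics/s4.png

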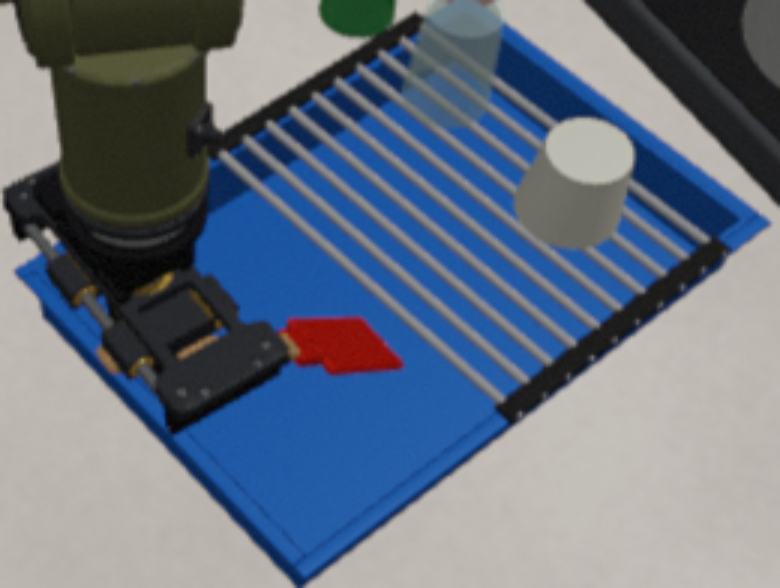

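drive_tool(rows=[[[0, 0.016, -0.019, 0, 255], [0, 0.032, -0.038, 0, 255], [0, 0.063, -0.055, 0, 255], [0, 0.094, -0.072, 0, 255], [0, 0.12, -0.09, 0, 255], [0, 0.12, -0.09, 0, 255]]])

```text
time: 8.93
position: [0.632, -0.169, 0.2466]
tool_rot: [3.134, 0.194, 0.002]
ft_force: [-0.2, -0.5, 0.7]
grip_width: 0.251
```

Run:
```python
from bench import ctrl
from h import *
T=ctrl.get_image("scene")
cv2.imwrite("pics/s5.png",cv2.resize(T["img"][155:365,200:510],None,fx=2.5,fy=2.5))
T=ctrl.get_image("top")
cv2.imwrite("pics/t5.png",cv2.resize(T["img"][120:330,140:440],None,fx=2.5,fy=2.5))
st=ctrl.get_state();print(st["time"],st["position"],st["ft_force"],st["grip_width"],st["joint_positions"])
```

```text
9.025 [ 0.63208399 -0.16790634  0.24622046] [-0.23903041 -1.7014872   2.24183467] 0.2503603192563146 [-0.26147265  0.36461606  0.63212903  1.44818061 -0.21531658  1.39769124
  0.50122882]
```

View pics/s5.png

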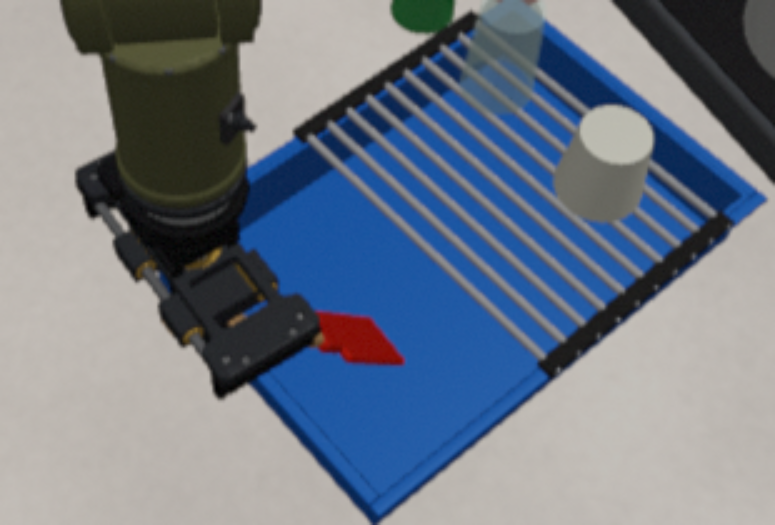

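View pics/t5.png

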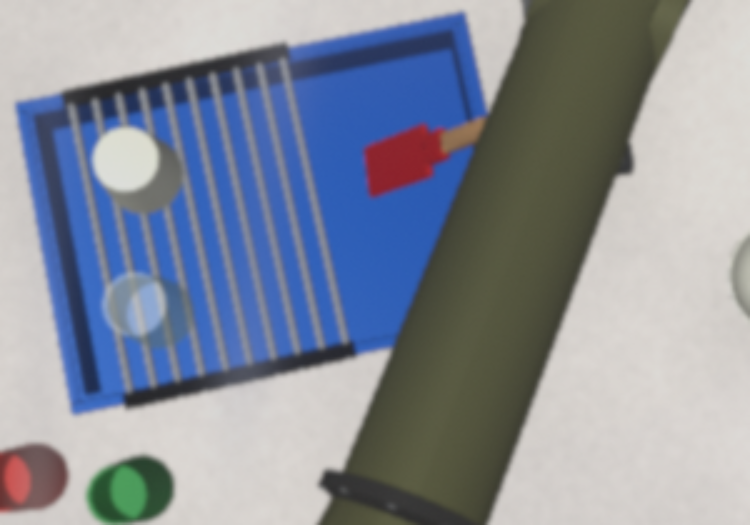

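Blade tip (top crop 367,170) is well outside the rack edge (~305). Tightening the grip, then lifting straight up.

drive_tool(rows=[[[0, 0, 0, 0, 255], [0, 0, 0, 0, 255], [0, 0, 0, 0, 255], [0, 0, -0.02, 0, 255], [0, 0, -0.06, 0, 255], [0, 0, -0.12, 0, 255], [0, 0, -0.18, 0, 255], [0, 0, -0.24, 0, 255], [0, 0, -0.3, 0, 255], [0, 0, -0.36, 0, 255], [0, 0, -0.42, 0, 255], [0, 0, -0.48, 0, 255], [0, 0, -0.54, 0, 255], [0, 0, -0.6, 0, 255], [0, 0, -0.64, 0, 255], [0, 0, -0.66, 0, 255], [0, 0, -0.66, 0, 255], [0, 0, -0.66, 0, 255]]], grip_force=45)

```text
time: 11.28
position: [0.6318, -0.1673, 0.4431]
tool_rot: [-3.135, -0.197, 0.002]
ft_force: [0.2, 0.9, -0.6]
grip_width: 0.246
```

Run:
```python
from bench import ctrl
from h import *
T=ctrl.get_image("scene")
cv2.imwrite("pics/s6.png",T["img"])
T=ctrl.get_image("top")
cv2.imwrite("pics/t6.png",T["img"])
st=ctrl.get_state();print(st["time"],st["position"],st["ft_force"],st["grip_width"],st["joint_positions"])
```

```text
11.375 [ 0.63173677 -0.16720143  0.44317787] [ 0.09430549 -0.77961291 -0.89102406] 0.25012971030329617 [-0.21252016  0.36777249  0.65743685  1.05419148 -0.22685422  1.78703964
  0.48832913]
```

View pics/s6.png

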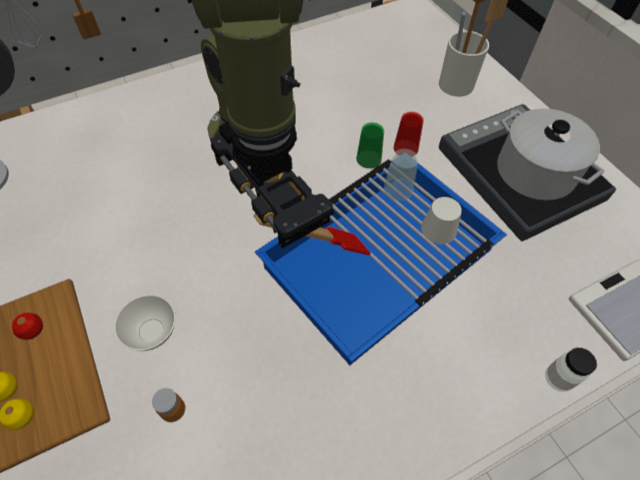

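View pics/t6.png

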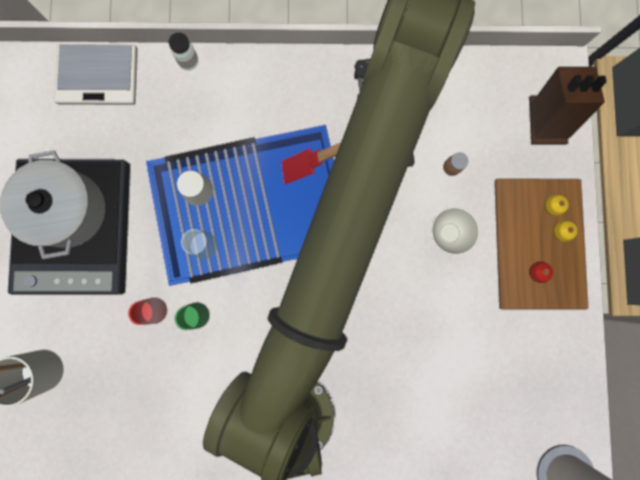

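Run:
```python
from bench import ctrl
from h import *
D={}
for n,(y0,y1,x0,x1) in (("scene",(215,270,300,385)),("top",(140,200,270,340))):
    im=ctrl.get_image(n);D[n]=im
    H,S,V=cv2.split(cv2.cvtColor(im["img"],cv2.COLOR_BGR2HSV))
    m=(((H<5)|(H>174))&(S>150)&(V>70)).astype(np.uint8);b=np.zeros_like(m);b[y0:y1,x0:x1]=1;m*=b
    c=max(cv2.findContours(m,0,2)[0],key=cv2.contourArea)
    print(n,cv2.approxPolyDP(c,2.5,True)[:,0].tolist())
    cv2.imwrite(f"pics/{n}7.png",cv2.resize(im["img"][y0-10:y1+10,x0-10:x1+10],None,fx=6,fy=6))
P=lambda im:im["camera_matrix"]@np.c_[np.array(im["R"]),im["t"]]
import pickle;pickle.dump(D,open("im7.pkl","wb"))
X=cv2.triangulatePoints(P(D["scene"]),P(D["top"]),np.array([[366.,247]]).T,np.array([[284.5,173]]).T);print(X[:3].T/X[3])
print(ctrl.get_state()["position"])
```

```text
scene [[327, 228], [334, 236], [332, 242], [369, 253], [354, 235]]
top [[317, 151], [311, 153], [307, 150], [284, 161], [285, 181], [311, 172], [312, 167], [320, 163]]
[[0.61162465 0.01971161 0.19315882]]
[ 0.63178133 -0.16721812  0.44341576]
```

View pics/scene7.png

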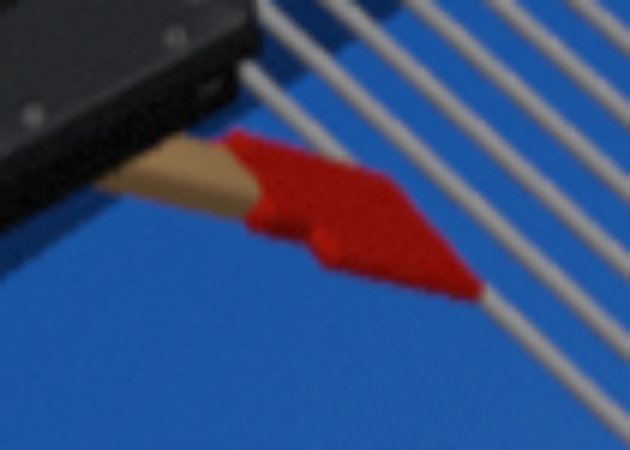

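View pics/top7.png

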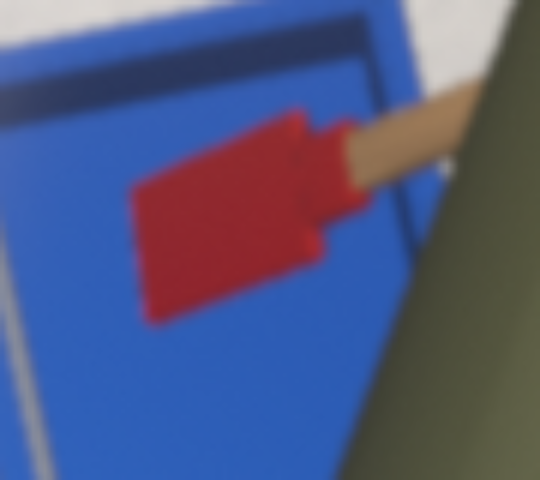

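Run:
```python
from h import *
import pickle
D=pickle.load(open("im7.pkl","rb"))
P=lambda im:im["camera_matrix"]@np.c_[np.array(im["R"]),im["t"]]
X=cv2.triangulatePoints(P(D["scene"]),P(D["top"]),np.array([[369,253.],[354,235]]).T,np.array([[284,161.],[285,181]]).T);print((X[:3]/X[3]).T)
# moved? compare im0 vs now
d0=pickle.load(open("im0.pkl","rb"))
for n,bs in (("scene",dict(rackcup=(185,250,400,505),bowljar=(290,425,110,190),tumbler=(150,200,385,420))),("top",dict(rack=(138,282,150,255),bowljar=(145,260,425,480)))):
    for k,(a,b,c,e) in bs.items():
        f=np.abs(D[n]["img"][a:b,c:e].astype(int)-d0[n]["img"][a:b,c:e]).max(2); print(n,k,f.max(),(f>40).sum())
```

```text
[[0.63495755 0.01631565 0.2071842 ]
 [0.58617392 0.01216897 0.20838664]]
scene rackcup 162 244
scene bowljar 13 0
scene tumbler 13 0
top rack 151 679
top bowljar 32 0
```

drive_tool(rows=[[[0, 0, 0, 0, 255], [0, 0, 0, 0, 255], [0, 0, 0, 0, 255], [0, 0, 0, 0, 255], [0, 0, 0, 0, 255], [0, 0, 0, 0, 255], [0, 0, 0, 0, 255], [0, 0, 0, 0, 255]]])

```text
time: 12.48
position: [0.6319, -0.1673, 0.4439]
tool_rot: [-3.135, -0.197, -0.0]
ft_force: [0.3, -0.0, -1.2]
grip_width: 0.249
```

Run:
```python
from bench import ctrl
from h import *
import pickle
d0=pickle.load(open("im0.pkl","rb"));D=pickle.load(open("im7.pkl","rb"))
im=ctrl.get_image("scene")["img"];H,S,V=cv2.split(cv2.cvtColor(im,cv2.COLOR_BGR2HSV))
m=(((H<5)|(H>174))&(S>150)&(V>70)).astype(np.uint8);b=np.zeros_like(m);b[215:270,300:385]=1
c=max(cv2.findContours(m*b,0,2)[0],key=cv2.contourArea);print(cv2.approxPolyDP(c,2.5,True)[:,0].tolist())
# rack/cup: diff excluding pixels that were red/wood at the start
h=cv2.cvtColor(d0["scene"]["img"],cv2.COLOR_BGR2HSV);old=(((h[...,0]<22)|(h[...,0]>170))&(h[...,1]>60)).astype(np.uint8)
old=cv2.dilate(old,np.ones((7,7)))
f=np.abs(im.astype(int)-d0["scene"]["img"]).max(2);f[old>0]=0;g=f[160:310,375:505];print("rack diff px",(g>40).sum(),g.max())
st=ctrl.get_state();print(st["time"],st["position"],st["grip_width"],st["ft_force"])
```

```text
[[327, 228], [334, 236], [332, 242], [369, 254], [354, 235]]
rack diff px 0 19
12.525 [ 0.63187473 -0.16732786  0.44386409] 0.2465383501180067 [ 0.28290931 -0.49522578 -1.52982473]
```

```bash
python3 -c "
from bench import ctrl
print(ctrl.close_job())"
```

```text
the job is handed in; nothing more can be done
None
```

The spatula is out of the tray, and the gripper is holding it steady above the opening beside the rack, ready for you to take. The job is handed in at about 12.5 s on the robot's clock, with no verdict reported.

I gripped the handle lightly near its end so it could pivot in the pads. I then raised the handle and drew it handle first over the tray's end wall, with the blade tip sliding on the tray floor until it was clear of the rack. After that I tightened the grip to 45 N and lifted it straight up.

- **Height:** the blade tip, the lowest part, measured about 0.207 m up from the two cameras. That is about 12 cm above the rack's top, against the 5 cm you asked for. My first quick estimate read 0.193 m because I picked the wrong edge pixel, but that also clears.
- **Steadiness:** over a hold of about 1 s, the blade outline moved by at most one pixel and the grip width stayed the same.
- **Everything else:** comparing start and end pictures, the rack, cup and tumbler show no change beyond the spatula leaving. The bowl and jar have not moved either.

No check failed.

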